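Lid the filled snack pots

TASK

The four stoneware pots are filled for the children's snacks: take the bamboo lids lying about the worktop and put each on the pot it belongs to by shape and size, with its plug in the pot's mouth so that it sits flat and fully home on the rim. Set the lids down rather than letting them drop, leave the pots standing where they are, and do not disturb the glass cup or the purple snack pot.

Things in the scene. Friction and masses are not known exactly. Their poses are not given: they have to be found in the camera images.
- lid_large: Large round lid, bamboo plate 104 mm in diameter, about 75 g. Right way up. From its origin (centre of underside, z up): plug 0-12 mm, plate 12-22 mm, round knob 28 mm in diameter, 22-46 mm (to grip). Plug tapers from 82 mm across at its top to 74 mm below, fits the 90 mm mouth of pot_large. Seated: plate on the rim, origin 68 mm above the worktop.
- lid_small: Small round lid, bamboo plate 74 mm in diameter, about 45 g. Right way up. From its origin (centre of underside, z up): plug 0-12 mm, plate 12-22 mm, round knob 28 mm in diameter, 22-46 mm (to grip). Plug tapers from 52 mm across at its top to 44 mm below, fits the 60 mm mouth of pot_small. Seated: plate on the rim, origin 48 mm above the worktop.
- lid_square: Square lid, bamboo plate 84 x 84 mm, about 60 g. Right way up. From its origin (centre of underside, z up, x and y along its sides): plug 0-12 mm, plate 12-22 mm, bar grip 40 mm (x) x 18 mm, 22-46 mm (to grip). Plug tapers from 60 x 60 mm at its top to 52 x 52 mm below, fits the 70 x 70 mm mouth of pot_square at any quarter turn. Seated: plate on the rim, origin 53 mm above the worktop.
- lid_oblong: Oblong lid, bamboo plate 122 mm (x) x 76 mm (y), about 70 g. Right way up. From its origin (centre of underside, z up, x along its length): plug 0-12 mm, plate 12-22 mm, bar grip 44 mm (x) x 18 mm, 22-46 mm (to grip). Plug tapers from 96 x 50 mm at its top to 88 x 42 mm below, fits the 106 x 60 mm mouth of pot_oblong either way round. Seated: plate on the rim, origin 43 mm above the worktop.
- pot_large: The large round pot. Open grey stoneware pot standing on the worktop, 100 mm in outer diameter and 80 mm high, mouth 90 mm across, walls 5 mm thick, grapes inside, well below the plug's reach. Loose, about 480 g. Origin: centre of its underside, z up.
- pot_small: The small round pot. Open grey stoneware pot standing on the worktop, 70 mm in outer diameter and 60 mm high, mouth 60 mm across, walls 5 mm thick, blueberries inside, well below the plug's reach. Loose, about 250 g. Origin: centre of its underside, z up.
- pot_square: The square pot. Open grey stoneware pot standing on the worktop, 80 x 80 mm outside and 65 mm high, mouth 70 x 70 mm, walls 5 mm thick, crackers inside, well below the plug's reach. Loose, about 400 g. Origin: centre of its underside, z up, x and y along its sides.
- pot_oblong: The oblong pot. Open grey stoneware pot standing on the worktop, 116 mm (x) x 70 mm (y) outside and 55 mm high, mouth 106 x 60 mm, walls 5 mm thick, carrot sticks inside, well below the plug's reach. Loose, about 420 g. Origin: centre of its underside, z up, x along its length.
- glass_cup: Clear glass cup standing among the pots, 72 mm in diameter at the rim, 90 mm high; not part of the job. Origin: centre of its underside, z up.
- snack_pot: Purple plastic snack pot with its screw-top lid already on, 80 mm in diameter, 66 mm high; not part of the job. Origin: centre of its underside, z up.

How it is judged:
At the end, for the whole second after the job is handed in: Each of the four lids sits on its own pot: centred within 10 mm, its height within 4 mm of fully seated (plate on the rim), tilted less than 0.07 rad; every pot stands upright on the worktop, and all is at rest (horizontal distance between lid_large and pot_large below 0.01 m and z of lid_large in the frame of pot_large between 0.064 and 0.072 m and angle between each of lid_large, lid_small, lid_square, lid_oblong's own z axis and vertical below 0.07 rad and angle between each of pot_large, pot_small, pot_square, pot_oblong's own z axis and vertical below 0.05 rad and height (world z) of each of pot_large, pot_small, pot_square, pot_oblong below 0.006 m and linear speed of each of lid_large, pot_large, lid_small, pot_small, lid_square, pot_square, lid_oblong, pot_oblong below 0.02 m/s and horizontal distance between lid_small and pot_small below 0.01 m and z of lid_small in the frame of pot_small between 0.044 and 0.052 m and horizontal distance between lid_square and pot_square below 0.01 m and z of lid_square in the frame of pot_square between 0.049 and 0.057 m and horizontal distance between lid_oblong and pot_oblong below 0.01 m and z of lid_oblong in the frame of pot_oblong between 0.039 and 0.047 m); the robot touches nothing.
It fails at once if a lid is let fall (falls freely faster than 0.8 m/s, as after a drop of more than about 3 cm) ((linear speed of lid_large above 0.8 m/s and contact force between the fingers and lid_large below 0.01 N) or (linear speed of lid_small above 0.8 m/s and contact force between the fingers and lid_small below 0.01 N) or (linear speed of lid_square above 0.8 m/s and contact force between the fingers and lid_square below 0.01 N) or (linear speed of lid_oblong above 0.8 m/s and contact force between the fingers and lid_oblong below 0.01 N)).
It fails at once if a pot is shifted by more than 30 mm (distance of any of pot_large, pot_small, pot_square, pot_oblong from where it was at the start of the episode above 0.03 m).
It fails at once if the glass cup is shifted by more than 30 mm or tipped (distance of glass_cup from where it was at the start of the episode above 0.03 m or angle between glass_cup's own z axis and vertical above 0.35 rad).
It fails at once if the purple snack pot is shifted by more than 30 mm or tipped (distance of snack_pot from where it was at the start of the episode above 0.03 m or angle between snack_pot's own z axis and vertical above 0.35 rad).
It also fails if it takes over 102 s, if anything falls off the work surface, if the arm or the gripper's body presses on something with over 40 N, if the wrist force passes 120 N, or if a joint passes its speed limit or range.

ROBOT

A 6-joint arm with a two-finger parallel gripper is mounted at the origin on the work surface. World frame = base frame: x ahead of the robot, y to its left, z up, the work surface at z = 0. Lengths are in m, angles in rad, forces in N, time in s.
With the tool pointing down it reaches from about 0.375 to 0.9 m from the base axis. Payload 3.1 kg.
Tool frame: the origin (TCP) lies on the centre line of the jaws, within the pads' length; the fingertips stand robot.tip_reach ahead of it and the grasp point (between the pads) lies 8 mm behind it (robot.tip_reach is the distance from the TCP to the fingertips, in m); z points along the fingers, y is the line along which they close (so a half turn about z gives the same grasp; the last joint's range is limited). The gripper opens to 87 mm and grips with 3 to 60 N. Pads are 19 mm wide; open, the fingers measure 117 mm over their backs; the gripper's body (75 mm by 190 mm) begins 51 mm behind the grasp point.
Start: joints at [1.071, 0.527, 1.433, -0, 1.181, -0.178], TCP at [0.197, 0.593, 0.234] pointing down, gripper open.
Joint ranges: [-3.08, 3.08], [-0.75, 2.2], [0.22, 2.44], [-1.43, 4.57], [0, 2.65], [-2.85, 2.85]. Speed limits (rad/s): [2.79, 2.79, 3.14, 3.14, 3.14, 3.14].

INTERFACE

Orientations are given as a unit quaternion [x, y, z, w].
In Python, from rig import robot gives the robot as it stands.
- The arm moves only by the tool jog_arm, never from a script. Its argument "motion" is one flat list of numbers, 7 for each row, row after row: the shift along the tool's x, y, z scaled (see below), then the turn, a rotation vector about the tool's x, y, z scaled (see below), then the gripper's target within -1 to 1 (shut at 1, half-way at 0, fully open at -1). In form: [x, y, z, rx, ry, rz, hand, x, y, z, rx, ry, rz, hand, ...]. A call has 1 to 12 rows; each row shifts and turns the commanded pose from where the row before left it, along the tool's axes as they then stand; what a row does not reach is not made up. The controller multiplies each number of a shift by 4 cm and each number of a turn by 4 degrees. A row lasts 1/8 s, in which the tool goes at most 62.5 mm and 10.7 degrees, less where a joint would pass 70% of its speed; a pose out of reach is approached as far as the arm can. A call with a number of a shift or a turn outside -1 to 1 is refused whole. A call with a gripper value outside its range is refused whole. The fingers move at their own pace and stop on an object; "grip_force" is the grip in N (left out, the last holds). Time passes only in rows, so rows that do not move let the fingers close. It gives the time, the measured TCP pose, the force, the opening and the grip force at its end, in the units of the state.
- robot.get_obs(): the state, without advancing time (a new reading comes with each control period).
- robot.camera(name): name is "side" or "top" or "wrist"; returns the picture (420x560x3 uint8, blue, green, red); there is no depth.
- robot.calibration(name): a dict with "fx", "fy", "cx", "cy" (pixels), "dist_coeffs" ([k1, k2, p1, p2, k3] as OpenCV has them; the pictures are not rectified), "R" (3x3) and "t" (3): a world point X has camera coordinates R X + t; the wrist camera has in their place "T_tool_cam" (4x4, takes a point from camera to tool coordinates, whose origin is the TCP and whose axes are the flange's). Camera axes: x right, y down, z forward; pixel columns grow to the right and rows downward; lengths in m; the calibration is good to about 2 mm. A picture is of the moment at which its call begins: read the wrist's pose just before it. calibration takes no time and is no camera call.
- robot.hand_in(): hands the job in; it is judged then, once.
The state is a dict: "time": time; "q": joint angles; "joint_velocities": joint speeds; "joint_torque": joint torques, N m; "position": TCP position; "tool_rot": TCP orientation; "ft_force": force on the tool from outside, world axes, zero at the start; "moment": the same for the moment, N m; "grip_width": finger opening in m; "grip_force": force on a finger pad.
Only numpy, scipy, OpenCV 4.12 (cv2) and the standard library are available. Lean on these libraries where they do the work, as an engineer would, in place of code of your own. Each camera call takes 0.05 s, during which the arm holds its last target. There are 200 camera calls.

## Working session

There is one attempt and no reset: what is moved stays moved. The work goes in short steps, Python scripts to look and compute and a tool call to move; the robot and the scene stay as the last step left them, time stands still between calls to the robot, and variables do not carry over. Pictures are saved under pics/ and viewed, at most 17 in all, crops included, and the job is handed in when it is done.

Besides the shell and the picture viewer there is one more tool, called as name(argument=value, ...) on one line, values as JSON. jog_arm: Moves the arm, as the interface text tells. Shifts and turns lie within -1 to 1; 1 stands for 4 cm of shift or 4 degrees of turn. Its arguments: {"type":"object","properties":{"motion":{"type":"array","items":{"type":"number"}},"grip_force":{"type":"number"}},"required":["motion"]}

```bash
mkdir -p pics; ls; python3 - <<'E'
from rig import robot
import cv2
o=robot.get_obs();print({k:o[k] for k in('time','q','position','tool_rot','grip_width')},robot.tip_reach)
for n in('top','side'):
    im=robot.camera(n);cv2.imwrite(f'pics/{n}0.png',cv2.resize(im,(800,600),interpolation=cv2.INTER_CUBIC));cv2.imwrite(f'/tmp/{n}0.png',im)
    c=robot.calibration(n);print(c)
print(robot.calibration('wrist'))
E
```

```text
pics
{'time': 0.0, 'q': array([ 1.07150667e+00,  5.28458587e-01,  1.43391166e+00, -2.26091512e-05,
        1.18139594e+00, -1.78459307e-01]), 'position': array([0.19670211, 0.59248523, 0.2325733 ]), 'tool_rot': array([ 1.59723721e-01,  9.87161158e-01, -1.02843841e-03, -3.51410780e-04]), 'grip_width': 0.08692478201370395} 0.011
{'fx': 513.4922246096395, 'fy': 513.4922246096395, 'cx': 277.48914606207165, 'cy': 212.53342601234908, 'dist_coeffs': array([-0.07261755,  0.        ,  0.        ,  0.        ,  0.        ]), 'R': array([[-2.35426197e-02, -9.99718393e-01, -2.97987641e-03],
       [-9.85636552e-01,  2.37094019e-02, -1.67207809e-01],
       [ 1.67231373e-01, -9.99434751e-04, -9.85917171e-01]]), 't': array([0.01988186, 0.5086178 , 1.48823759])}
{'fx': 442.8096513798692, 'fy': 442.8096513798692, 'cx': 282.32492090856357, 'cy': 214.9371021951606, 'dist_coeffs': array([0.00104404, 0.        , 0.        , 0.        , 0.        ]), 'R': array([[ 0.89692826, -0.44188961,  0.01591417],
       [-0.29074555, -0.61649442, -0.73171146],
       [ 0.33314669,  0.65166571, -0.68142871]]), 't': array([-0.4621565 ,  0.18676076,  1.23138668])}
{'fx': 374.93892428106227, 'fy': 374.93892428106227, 'cx': 273.5977904226871, 'cy': 207.44645270653248, 'dist_coeffs': array([-0.01038336,  0.        ,  0.        ,  0.        ,  0.        ]), 'T_tool_cam': array([[ 4.37280448e-04, -9.59599720e-01, -2.81368418e-01,
         7.75760845e-02],
       [ 9.99999843e-01,  3.21268379e-04,  4.58442828e-04,
        -3.63444565e-04],
       [-3.49526834e-04, -2.81368574e-01,  9.59599710e-01,
        -1.50552104e-01],
       [ 0.00000000e+00,  0.00000000e+00,  0.00000000e+00,
         1.00000000e+00]])}
```

View pics/top0.png

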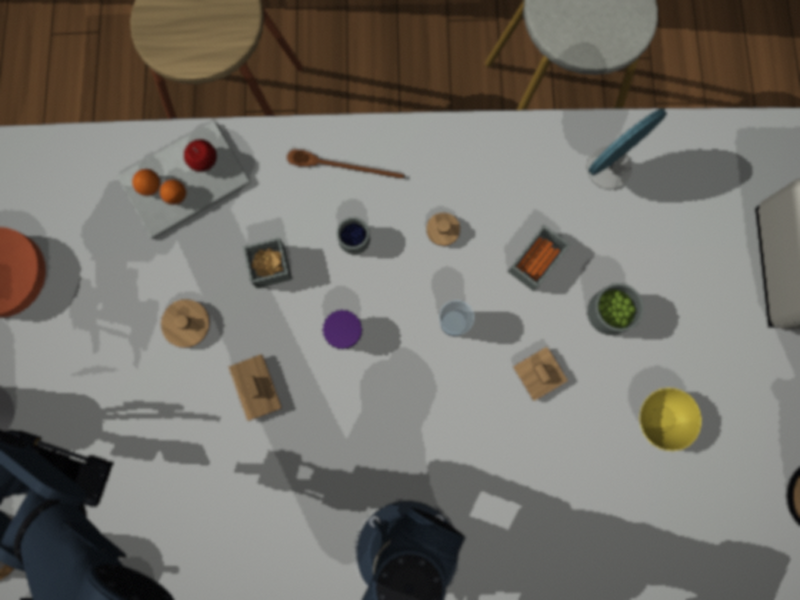

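View pics/side0.png

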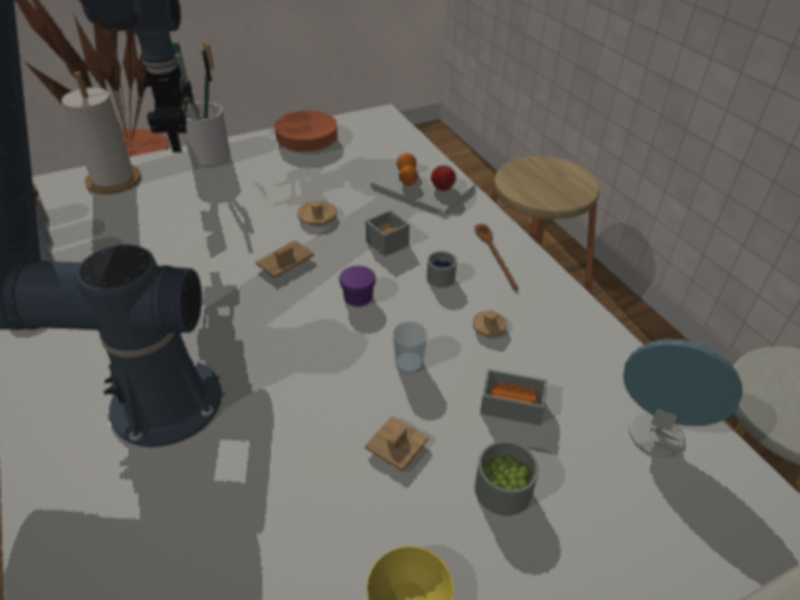

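Top view (800 px wide): lid_large (185,322), lid_oblong (257,388), lid_small (443,228), lid_square (541,373), pots square (268,263), small (353,235), oblong (538,258), large (616,308), cup (457,318), snack pot (343,328). Enlarging to read edges.

```bash
python3 - <<'E'
import cv2
im=cv2.imread('/tmp/top0.png')
for n,(x,y) in dict(L=(105,145),R=(290,145)).items():
    cv2.imwrite(f'pics/crop{n}.png',cv2.resize(im[y:y+150,x:x+200],(800,600),interpolation=cv2.INTER_CUBIC))
E
```

```text
(no output)
```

View pics/cropL.png

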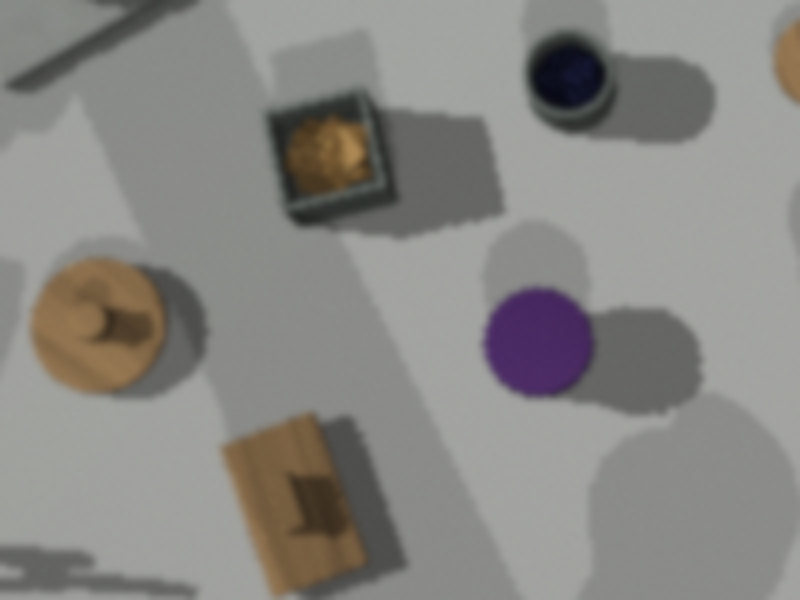

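View pics/cropR.png

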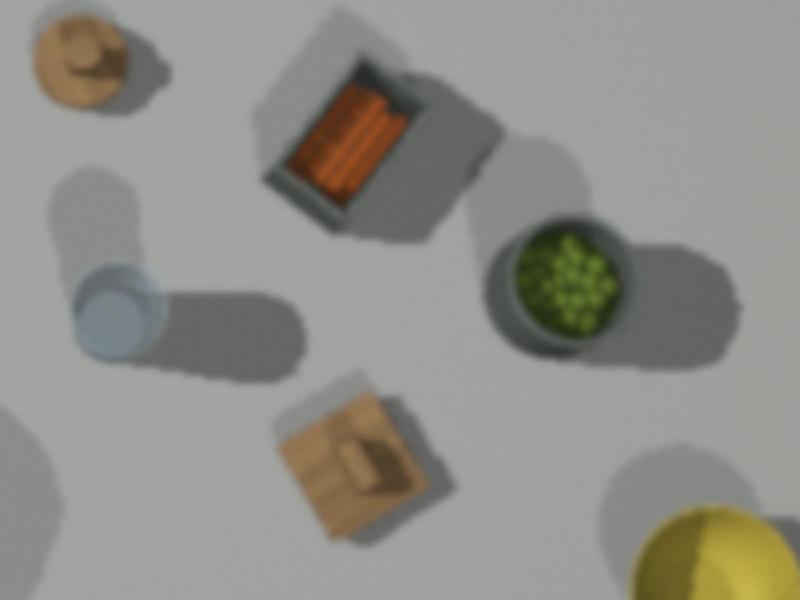

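Left crop: lid_large circle centre (99,326); lid_oblong corners (222,449),(314,412),(368,567),(278,597); pot_square rim (266,114),(365,90),(388,187),(289,213); pot_small mouth (570,75). Right crop: lid_small (81,62), lid_square corners (375,393),(430,485),(335,541),(277,449), pot_oblong rim (364,55),(425,103),(343,219),(265,173), pot_large rim centre (571,282).

```bash
cat > h.py <<'E'
import cv2,numpy as np
from scipy.spatial.transform import Rotation as Ro
def proj(K,R,t,px,z):
    M=np.array([[K['fx'],0,K['cx']],[0,K['fy'],K['cy']],[0,0,1]])
    p=cv2.undistortPoints(np.float64(px).reshape(-1,1,2),M,np.float64(K['dist_coeffs']))[:,0]
    d=np.c_[p,np.ones(len(p))]@R; o=-R.T@t
    return (o+d*((z-o[2])/d[:,2])[:,None])[:,:2]
def wristRt(K,pos,quat):
    T=np.eye(4);T[:3,:3]=Ro.from_quat(quat).as_matrix();T[:3,3]=pos
    T=np.linalg.inv(T@K['T_tool_cam']);return T[:3,:3],T[:3,3]
def crop(px,o,s): return [((x+.5)/s-.5+o[0],(y+.5)/s-.5+o[1]) for x,y in px]
def yaw(quat): # heading of tool x axis, degrees
    x=Ro.from_quat(quat).as_matrix()[:,0];return np.degrees(np.arctan2(x[1],x[0]))
E
python3 - <<'E'
from rig import robot
from h import *
K=robot.calibration('top')
L,R=(105,145),(290,145)
I=dict(lid_large=(L,.022,[(99,326),(32,326),(167,326)]),lid_oblong=(L,.022,[(222,449),(314,412),(368,567),(278,597)]),
pot_square=(L,.065,[(266,114),(365,90),(388,187),(289,213)]),pot_small=(L,.06,[(570,75),(527,75),(615,75)]),snack=(L,.066,[(539,342),(485,342),(594,342)]),
lid_small=(R,.022,[(81,62),(33,62),(130,62)]),pot_oblong=(R,.055,[(364,55),(425,103),(343,219),(265,173)]),lid_square=(R,.022,[(375,393),(430,485),(335,541),(277,449)]),
pot_large=(R,.08,[(571,282),(503,282),(636,282)]),cup=(R,.09,[(120,311),(73,311),(167,311)]))
for n,(o,z,p) in I.items():
    P=proj(K,K['R'],K['t'],crop(p,o,4),z)
    if len(P)==4:
        e=np.roll(P,-1,0)-P
        print(n,P.mean(0).round(3),'len',np.linalg.norm(e,axis=1).round(3),'ang',np.degrees(np.arctan2(e[:,1],e[:,0])).round(1))
    else: print(n,P[0].round(3),'dia',np.linalg.norm(P[1]-P[2]).round(3))
print(yaw(robot.get_obs()['tool_rot']))
E
```

```text
lid_large [0.482 0.457] dia 0.104
lid_oblong [0.343 0.307] len [0.074 0.123 0.07  0.119] ang [ -69.2 -160.7  107.2   21.2]
pot_square [0.603 0.277] len [0.076 0.077 0.076 0.078] ang [ -77.5 -166.8  103.6   13.4]
pot_small [0.658 0.095] dia 0.066
snack [0.456 0.12 ] dia 0.08
lid_small [ 0.674 -0.096] dia 0.075
pot_oblong [ 0.602 -0.293] len [0.058 0.11  0.067 0.12 ] ang [-131.1  142.5   57.3  -41.7]
lid_square [ 0.358 -0.289] len [0.079 0.083 0.08  0.086] ang [-151.9  118.3   29.9  -62.1]
pot_large [ 0.484 -0.445] dia 0.098
cup [ 0.469 -0.113] dia 0.068
161.62038454902762
```

Sizes check out. Move over the large lid.

jog_arm(motion=[-0.98,-0.12,0.1,0,0,0,-1,-0.98,-0.12,0.1,0,0,0,-1,-0.98,-0.12,0.1,0,0,0,-1,-0.98,-0.12,0.1,0,0,0,-1,-0.98,-0.12,0.1,0,0,0,-1,-0.98,-0.12,0.1,0,0,0,-1,-0.98,-0.12,0.1,0,0,0,-1,-0.98,-0.12,0.1,0,0,0,-1,0,0,0,0,0,0,-1,0,0,0,0,0,0,-1], grip_force=15)

```text
time: 1.35
position: [0.4818, 0.4576, 0.201]
tool_rot: [0.16, 0.987, -0.0, -0.001]
ft_force: [-0.5, -0.5, -0.4]
grip_width: 0.087
grip_force: 0.0
```

```bash
cat >> h.py <<'E'
def snap(name):
    from rig import robot
    o=robot.get_obs();im=robot.camera('wrist');K=robot.calibration('wrist')
    np.savez(f'/tmp/{name}.npz',p=o['position'],q=o['tool_rot']);cv2.imwrite(f'pics/{name}.png',im)
    print(round(o['time'],2),o['position'].round(4),'yaw',yaw(o['tool_rot']).round(2),'w',round(o['grip_width'],4));return im,K,o
def wp(name,px,z):
    from rig import robot
    d=np.load(f'/tmp/{name}.npz');K=robot.calibration('wrist');return proj(K,*wristRt(K,d['p'],d['q']),px,z)
def go(x,y,z=None,yw=None):
    "units of shift (tool axes) and turn to reach world x,y,z and yaw"
    from rig import robot
    o=robot.get_obs();R=Ro.from_quat(o['tool_rot']).as_matrix();p=o['position']
    d=R.T@(np.array([x,y,p[2] if z is None else z])-p)/.04
    print('at',p.round(4),'yaw',yaw(o['tool_rot']).round(2),'shift units',d.round(2),'turn units(z)',None if yw is None else (-(((yw-yaw(o['tool_rot'])+180)%360)-180)/4).round(2))
def circ(P): # circle fit
    A=np.c_[2*P,np.ones(len(P))];s=np.linalg.lstsq(A,(P**2).sum(1),rcond=None)[0]
    return s[:2],np.sqrt(s[2]+s[:2]@s[:2])
def quad(P):
    e=np.roll(P,-1,0)-P;print(P.mean(0).round(4),np.linalg.norm(e,axis=1).round(3),np.degrees(np.arctan2(e[:,1],e[:,0])).round(1))
E
python3 -c "
from h import *
snap('w1')"
```

```text
1.35 [0.4818 0.4576 0.201 ] yaw 161.59 w 0.087
```

View pics/w1.png

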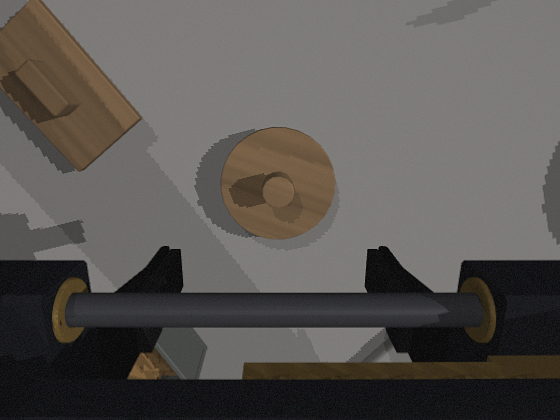

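Wrist view: lid plate spans x 221–335, y 127–239; knob top centre (279,191). Clear view ahead of the fingers.

```bash
python3 -c "
from h import *
c,r=circ(wp('w1',[(221,184),(335,184),(278,127),(278,239)],.022));print(c,r,wp('w1',[(279,191)],.046))
go(*c,.037)"
```

```text
[0.48111215 0.46158698] 0.05142573776314955 [[0.4806649  0.46235559]]
at [0.4814 0.458  0.2012] yaw 161.65 shift units [0.03 0.09 4.1 ] turn units(z) None
```

jog_arm(motion=[0.03,0.09,0.9,0,0,0,-1,0,0,0.9,0,0,0,-1,0,0,0.9,0,0,0,-1,0,0,0.9,0,0,0,-1,0,0,0.48,0,0,0,-1,0,0,0,0,0,0,-1,0,0,0,0,0,0,1,0,0,0,0,0,0,1,0,0,0,0,0,0,1,0,0,0,0,0,0,1,0,0,0,0,0,0,1,0,0,0,0,0,0,1], grip_force=15)

```text
time: 2.9
position: [0.4825, 0.4615, 0.0383]
tool_rot: [0.16, 0.987, -0.0, -0.0]
ft_force: [0.6, 0.4, 1.2]
grip_width: 0.0348
grip_force: 0.0
```

jog_arm(motion=[0,0,0,0,0,0,1,0,0,0,0,0,0,1,0,0,0,0,0,0,1,0,0,-0.5,0,0,0,1,0,0,-0.9,0,0,0,1,0,0,-0.9,0,0,0,1,0,0,-0.9,0,0,0,1,0,0,-0.9,0,0,0,1,0,0,0,0,0,0,1])

```text
time: 4.03
position: [0.4846, 0.4631, 0.2075]
tool_rot: [0.16, 0.987, 0.003, 0.003]
ft_force: [-0.4, 0.5, -1.3]
grip_width: 0.0273
grip_force: 15.0
```

```bash
python3 -c "
from h import *
snap('w2');go(.48,-.445)"
```

```text
4.03 [0.4846 0.4631 0.2075] yaw 161.62 w 0.0273
at [0.4832 0.4621 0.2049] yaw 161.63 shift units [ -7.07 -21.55  -0.06] turn units(z) None
```

View pics/w2.png

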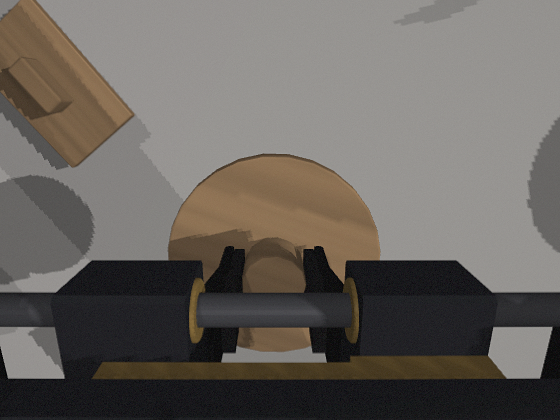

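Lid held straight; its outline: far edge y=154, sides x 168/380. Carry it to just short of the large pot.

jog_arm(motion=[-0.43,-0.9,0,0,0,0,1,-0.43,-0.9,0,0,0,0,1,-0.43,-0.9,0,0,0,0,1,-0.43,-0.9,0,0,0,0,1,-0.43,-0.9,0,0,0,0,1,-0.43,-0.9,0,0,0,0,1,-0.43,-0.9,0,0,0,0,1,-0.43,-0.9,0,0,0,0,1,-0.43,-0.9,0,0,0,0,1,-0.43,-0.9,0,0,0,0,1,-0.43,-0.9,0,0,0,0,1,-0.43,-0.9,0,0,0,0,1])

```text
time: 5.58
position: [0.541, -0.0145, 0.201]
tool_rot: [0.16, 0.987, 0.0, -0.002]
ft_force: [0.2, -0.2, -0.6]
grip_width: 0.0273
grip_force: 15.0
```

jog_arm(motion=[-0.43,-0.9,0,0,0,0,1,-0.43,-0.9,0,0,0,0,1,-0.43,-0.9,0,0,0,0,1,-0.43,-0.9,0,0,0,0,1,-0.43,-0.9,0,0,0,0,1,-0.43,-0.9,0,0,0,0,1,-0.43,-0.9,0,0,0,0,1,-0.43,-0.9,0,0,0,0,1,-0.43,-0.9,0,0,0,0,1,-0.43,-0.9,0,0,0,0,1,-0.43,-0.9,0,0,0,0,1,-0.3,-0.6,0,0,0,0,1])

```text
time: 7.08
position: [0.5996, -0.4767, 0.1998]
tool_rot: [0.16, 0.987, 0.001, -0.001]
ft_force: [-0.5, -0.1, -1.0]
grip_width: 0.0273
grip_force: 15.0
```

jog_arm(motion=[0,0,0,0,0,0,1,0,0,0,0,0,0,1])

```text
time: 7.32
position: [0.6, -0.4738, 0.2007]
tool_rot: [0.16, 0.987, 0.001, -0.001]
ft_force: [-0.1, -0.0, 0.4]
grip_width: 0.027
grip_force: 15.0
```

```bash
python3 -c "
from h import *
snap('w3')"
```

```text
7.33 [ 0.6    -0.4738  0.2007] yaw 161.63 w 0.027
```

View pics/w3.png

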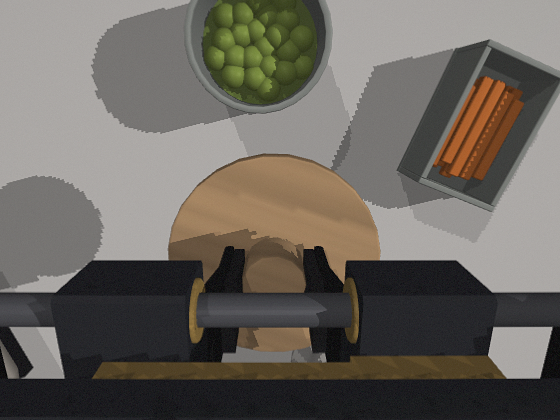

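Wrist view shows the large pot rim at x≈187–332, bottom y≈110, and the oblong pot at right (400–560, 40–210). Enlarge both in one mosaic.

```bash
python3 -c "
import cv2,numpy as np
im=cv2.imread('pics/w3.png')
m=np.zeros((450,800,3),np.uint8)
m[:300,:400]=cv2.resize(im[0:120,180:340],None,fx=2.5,fy=2.5,interpolation=cv2.INTER_CUBIC)
m[:,400:]=cv2.resize(im[35:215,400:560],None,fx=2.5,fy=2.5,interpolation=cv2.INTER_CUBIC)
cv2.imwrite('pics/m3.png',m)"
```

```text
(no output)
```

View pics/m3.png

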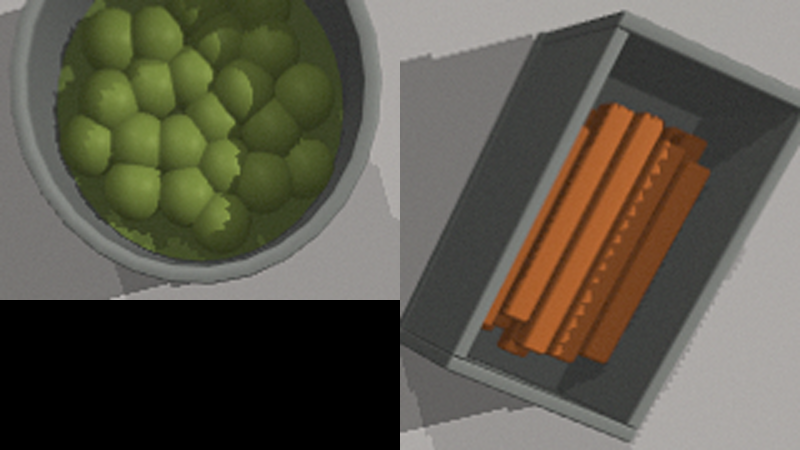

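Large pot outer rim: (11,85),(381,85),(195,282); oblong rim corners (local) (222,12),(49,365),(232,440),(~406,98).

```bash
python3 -c "
from h import *
c,r=circ(wp('w3',crop([(11,85),(381,85),(195,282),(60,218),(340,210)],(180,0),2.5),.08));print(c,r)
quad(wp('w3',crop([(222,12),(49,365),(232,440),(406,98)],(400,35),2.5),.055))
d=np.load('/tmp/w2.npz')
l,r=circ(wp('w2',[(168,250),(380,250),(273,154)],d['p'][2]-.016));o=l-d['p'][:2];print('lid off',o,r)
go(*(c-o),.149)"
```

```text
[ 0.48558795 -0.44675463] 0.04937118880996679
[ 0.6016 -0.2966] [0.113 0.069 0.113 0.064] [ -39.    50.   143.3 -129.9]
lid off [-0.002236    0.00090042] 0.05104419807361957
at [ 0.6003 -0.4736  0.2012] yaw 161.67 shift units [ 2.87 -0.27  1.31] turn units(z) None
```

jog_arm(motion=[0.9,-0.09,0,0,0,0,1,0.9,-0.09,0,0,0,0,1,0.9,-0.09,0,0,0,0,1,0.16,0,0,0,0,0,1,0,0,0.7,0,0,0,1,0,0,0.7,0,0,0,1,0,0,0.3,0,0,0,1,0,0,0.3,0,0,0,1,0,0,0.25,0,0,0,1,0,0,0,0,0,0,1,0,0,0,0,0,0,1])

```text
time: 8.75
position: [0.489, -0.4501, 0.1129]
tool_rot: [0.16, 0.987, -0.0, 0.0]
ft_force: [0.1, -0.9, -0.4]
grip_width: 0.0273
grip_force: 15.0
```

jog_arm(motion=[0.04,0.05,0.05,0,0,0,1,0,0,0.05,0,0,0,1,0,0,0,0,0,0,1])

```text
time: 9.12
position: [0.4877, -0.4472, 0.1083]
tool_rot: [0.16, 0.987, 0.0, -0.0]
ft_force: [0.7, 0.2, -0.5]
grip_width: 0.0272
grip_force: 15.0
```

```bash
python3 -c "
from h import *
go(.4874,-.4471,.106)
from rig import robot;o=robot.get_obs();print(o['ft_force'],o['tool_rot'])"
```

```text
at [ 0.4877 -0.4472  0.1083] yaw 161.62 shift units [ 0.01 -0.    0.06] turn units(z) None
[ 0.67744598  0.17740351 -0.54812673] [ 1.59720594e-01  9.87162258e-01  5.03952604e-05 -7.28274872e-05]
```

Inside the mouth with no contact force. Lower to contact.

jog_arm(motion=[0,0,0.04,0,0,0,1,0,0,0.04,0,0,0,1,0,0,0,0,0,0,1])

```text
time: 9.5
position: [0.4879, -0.4474, 0.1062]
tool_rot: [0.16, 0.987, -0.0, 0.0]
ft_force: [-0.3, 1.9, 4.7]
grip_width: 0.0271
grip_force: 15.0
```

jog_arm(motion=[0,0,0,0,0,0,-1,0,0,0,0,0,0,-1,0,0,0,0,0,0,-1,0,0,-0.3,0,0,0,-1,0,0,-0.7,0,0,0,-1,0,0,-0.7,0,0,0,-1,0,0,-0.7,0,0,0,-1,0,0,0,0,0,0,-1])

```text
time: 10.5
position: [0.4891, -0.4488, 0.2047]
tool_rot: [0.16, 0.987, -0.002, 0.003]
ft_force: [-0.0, -0.1, -0.1]
grip_width: 0.0865
grip_force: 0.0
```

```bash
python3 -c "
from h import *
snap('w4');go(.343,.305,.2,200.2)"
```

```text
10.5 [ 0.4891 -0.4488  0.2047] yaw 161.63 w 0.0865
at [ 0.4883 -0.4478  0.2028] yaw 161.62 shift units [9.380e+00 1.672e+01 1.000e-02] turn units(z) -9.64
```

View pics/w4.png

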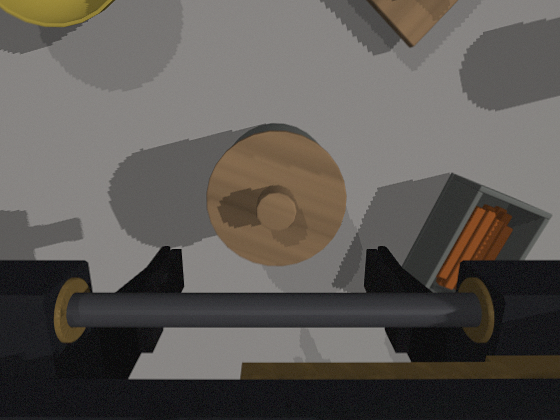

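Large lid sits concentric and flat on its pot (circle 207–346, 131–266). On to the oblong lid.

jog_arm(motion=[0.47,0.835,0,0,0,0,-1,0.47,0.835,0,0,0,0,-1,0.47,0.835,0,0,0,0,-1,0.47,0.835,0,0,0,0,-1,0.47,0.835,0,0,0,0,-1,0.47,0.835,0,0,0,0,-1,0.47,0.835,0,0,0,0,-1,0.47,0.835,0,0,0,0,-1,0.47,0.835,0,0,0,0,-1,0.47,0.835,0,0,0,0,-1,0.47,0.835,0,0,0,0,-1,0.47,0.835,0,0,0,0,-1])

```text
time: 12.05
position: [0.399, 0.0056, 0.2004]
tool_rot: [0.16, 0.987, 0.0, -0.001]
ft_force: [-0.1, 0.5, 0.1]
grip_width: 0.0869
grip_force: 0.0
```

jog_arm(motion=[0.47,0.835,0,0,0,0,-1,0.47,0.835,0,0,0,0,-1,0.47,0.835,0,0,0,0,-1,0.47,0.835,0,0,0,0,-1,0.47,0.835,0,0,0,0,-1,0.47,0.835,0,0,0,0,-1,0.47,0.835,0,0,0,0,-1,0.47,0.835,0,0,0,0,-1,0,0,0,0,0,-0.96,-1,0,0,0,0,0,-0.96,-1])

```text
time: 13.3
position: [0.3404, 0.3054, 0.2]
tool_rot: [0.091, 0.996, -0.001, -0.001]
ft_force: [-1.2, -0.1, 0.5]
grip_width: 0.0869
grip_force: 0.0
```

jog_arm(motion=[0,0,0,0,0,-0.96,-1,0,0,0,0,0,-0.96,-1,0,0,0,0,0,-0.96,-1,0,0,0,0,0,-0.96,-1,0,0,0,0,0,-0.96,-1,0,0,0,0,0,-0.96,-1,0,0,0,0,0,-0.96,-1,0,0,0,0,0,-0.96,-1,0,0,0,0,0,0,-1,0,0,0,0,0,0,-1])

```text
time: 14.55
position: [0.3412, 0.305, 0.2007]
tool_rot: [-0.173, 0.985, -0.0, -0.001]
ft_force: [-0.1, -0.6, 0.3]
grip_width: 0.087
grip_force: 0.0
```

```bash
python3 -c "
from h import *
snap('w5')"
```

```text
14.55 [0.3412 0.305  0.2007] yaw -160.03 w 0.087
```

View pics/w5.png

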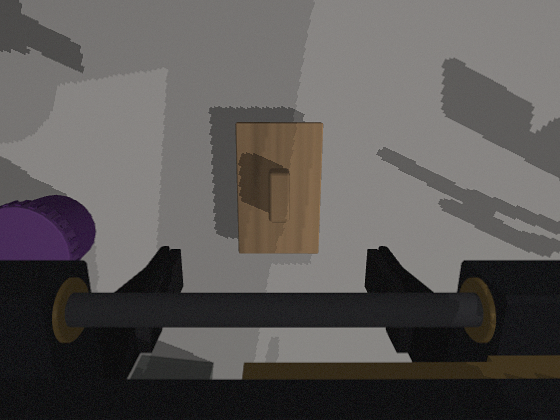

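Lid corners (236,122),(323,122),(318,253),(240,253): nearly aligned with the jaws.

```bash
python3 -c "
from h import *
P=wp('w5',[(236,122),(323,122),(318,253),(240,253)],.022);quad(P);print(wp('w5',[(279,195)],.046))
go(*P.mean(0),.037,200.2)"
```

```text
[0.3422 0.3108] [0.075 0.121 0.074 0.121] [ 110.    19.9  -70.  -159.8]
[[0.34036051 0.30952721]]
at [0.3414 0.3051 0.2008] yaw -160.02 shift units [-0.07  0.13  4.09] turn units(z) -0.06
```

jog_arm(motion=[-0.06,0.12,0.9,0,0,0,-1,0,0,0.9,0,0,0,-1,0,0,0.9,0,0,0,-1,0,0,0.9,0,0,0,0,0,0,0.49,0,0,0,1,0,0,0,0,0,0,1,0,0,0,0,0,0,1,0,0,0,0,0,0,1,0,0,0,0,0,0,1,0,0,0,0,0,0,1,0,0,0,0,0,0,1,0,0,0,0,0,0,1])

```text
time: 16.1
position: [0.3424, 0.3106, 0.0378]
tool_rot: [-0.174, 0.985, 0.0, 0.0]
ft_force: [-0.0, -0.2, 3.1]
grip_width: 0.0177
grip_force: 15.0
```

jog_arm(motion=[0,0,0,0,0,0,1,0,0,0,0,0,0,1])

```text
time: 16.35
position: [0.3424, 0.3106, 0.0378]
tool_rot: [-0.174, 0.985, 0.0, 0.0]
ft_force: [-0.2, -0.5, 5.0]
grip_width: 0.0179
grip_force: 15.0
```

```bash
python3 -c "
from h import *
from rig import robot
o=robot.get_obs();print(o['grip_width'],o['grip_force']);go(.6018,-.2955,.2,141)"
```

```text
0.017930109322467438 14.998537302017212
at [0.3424 0.3106 0.0378] yaw -159.98 shift units [ -0.91 -16.46  -4.06] turn units(z) 14.76
```

jog_arm(motion=[0,0,-0.5,0,0,0,1,0,0,-0.9,0,0,0,1,0,0,-0.9,0,0,0,1,0,0,-0.9,0,0,0,1,0,0,-0.86,0,0,0,1,-0.05,-0.5,0,0,0,0,1,-0.05,-0.97,0,0,0,0,1,-0.05,-0.97,0,0,0,0,1,-0.05,-0.97,0,0,0,0,1,-0.05,-0.97,0,0,0,0,1,-0.05,-0.97,0,0,0,0,1,-0.05,-0.97,0,0,0,0,1])

```text
time: 17.85
position: [0.4419, 0.0767, 0.1995]
tool_rot: [-0.174, 0.985, 0.0, -0.001]
ft_force: [-1.3, 0.5, -0.1]
grip_width: 0.0178
grip_force: 15.0
```

jog_arm(motion=[-0.05,-0.97,0,0,0,0,1,-0.05,-0.97,0,0,0,0,1,-0.05,-0.97,0,0,0,0,1,-0.05,-0.97,0,0,0,0,1,-0.06,-0.97,0,0,0,0,1,-0.05,-0.97,0,0,0,0,1,-0.05,-0.97,0,0,0,0,1,-0.05,-0.97,0,0,0,0,1,-0.05,-0.97,0,0,0,0,1,-0.05,-0.97,0,0,0,0,1,0,0,0,0,0,0.98,1,0,0,0,0,0,0.98,1])

```text
time: 19.35
position: [0.5933, -0.28, 0.1985]
tool_rot: [-0.104, 0.995, 0.001, -0.001]
ft_force: [-0.1, -0.2, 0.3]
grip_width: 0.0177
grip_force: 15.0
```

jog_arm(motion=[0,0,0,0,0,0.98,1,0,0,0,0,0,0.98,1,0,0,0,0,0,0.98,1,0,0,0,0,0,0.98,1,0,0,0,0,0,0.98,1,0,0,0,0,0,0.98,1,0,0,0,0,0,0.98,1,0,0,0,0,0,0.98,1,0,0,0,0,0,0.98,1,0,0,0,0,0,0.98,1,0,0,0,0,0,0.98,1,0,0,0,0,0,0.98,1])

```text
time: 20.85
position: [0.5933, -0.2792, 0.1988]
tool_rot: [0.301, 0.954, 0.0, -0.001]
ft_force: [-0.8, -1.0, -0.5]
grip_width: 0.0181
grip_force: 15.0
```

jog_arm(motion=[0,0,0,0,0,0.98,1,0,0,0,0,0,0,1,0,0,0,0,0,0,1])

```text
time: 21.22
position: [0.5937, -0.2795, 0.1994]
tool_rot: [0.332, 0.943, 0.0, -0.001]
ft_force: [-0.3, 0.4, -0.0]
grip_width: 0.0179
grip_force: 15.0
```

```bash
python3 -c "
from h import *
go(.6018,-.296,.081,141)"
```

```text
at [ 0.5937 -0.2795  0.1994] yaw 141.28 shift units [-0.42 -0.19  2.96] turn units(z) 0.07
```

jog_arm(motion=[-0.42,-0.19,0,0,0,0.07,1,0,0,0.7,0,0,0,1,0,0,0.7,0,0,0,1,0,0,0.5,0,0,0,1,0,0,0.4,0,0,0,1,0,0,0.3,0,0,0,1,0,0,0.2,0,0,0,1,0,0,0,0,0,0,1,0,0,0,0,0,0,1])

```text
time: 22.35
position: [0.6027, -0.2965, 0.0886]
tool_rot: [0.334, 0.942, -0.0, 0.001]
ft_force: [0.4, -0.7, -0.3]
grip_width: 0.0177
grip_force: 15.0
```

```bash
python3 -c "
from h import *
from rig import robot
go(.6018,-.296,.081,141);print(robot.get_obs()['ft_force'])"
```

```text
at [ 0.6027 -0.2965  0.0886] yaw 140.95 shift units [ 0.03 -0.01  0.19] turn units(z) -0.01
[ 0.36208192 -0.73210343 -0.28416147]
```

jog_arm(motion=[0.02,0,0.07,0,0,0,1,0,0,0.06,0,0,0,1,0,0,0.05,0,0,0,1,0,0,0.03,0,0,0,1,0,0,0,0,0,0,1])

```text
time: 22.98
position: [0.6016, -0.2957, 0.0808]
tool_rot: [0.334, 0.942, -0.0, 0.0]
ft_force: [-1.6, 0.8, 6.0]
grip_width: 0.0178
grip_force: 15.0
```

jog_arm(motion=[0,0,0,0,0,0,-1,0,0,0,0,0,0,-1,0,0,0,0,0,0,-1,0,0,-0.3,0,0,0,-1,0,0,-0.9,0,0,0,-1,0,0,-0.9,0,0,0,-1,0,0,-0.9,0,0,0,-1,0,0,0,0,0,0,-1,0,0,0,0,0,0,-1])

```text
time: 24.1
position: [0.6012, -0.2954, 0.1994]
tool_rot: [0.334, 0.942, 0.0, -0.0]
ft_force: [-0.0, 0.9, 0.0]
grip_width: 0.086
grip_force: 0.0
```

```bash
python3 -c "
from h import *
snap('w6');go(.674,-.097,.2)"
```

```text
24.1 [ 0.6012 -0.2954  0.1994] yaw 140.94 w 0.086
at [ 0.6009 -0.2951  0.1985] yaw 140.94 shift units [ 1.7   5.   -0.03] turn units(z) None
```

jog_arm(motion=[0.29,0.83,0,0,0,0,-1,0.29,0.83,0,0,0,0,-1,0.29,0.83,0,0,0,0,-1,0.29,0.83,0,0,0,0,-1,0.29,0.83,0,0,0,0,-1,0.28,0.83,0,0,0,0,-1,0,0,0,0,0,0,-1,0,0,0,0,0,0,-1])

```text
time: 25.15
position: [0.6727, -0.0976, 0.1982]
tool_rot: [0.334, 0.943, -0.0, -0.001]
ft_force: [0.5, -0.2, 0.3]
grip_width: 0.0874
grip_force: 0.0
```

```bash
python3 -c "
from h import *
im,_,_=snap('w7')
a=cv2.imread('pics/w6.png')
cv2.imwrite('pics/m7.png',np.hstack([im[40:300,80:480],a[40:300,80:480]]))"
```

```text
25.15 [ 0.6727 -0.0976  0.1982] yaw 140.96 w 0.0874
```

View pics/m7.png

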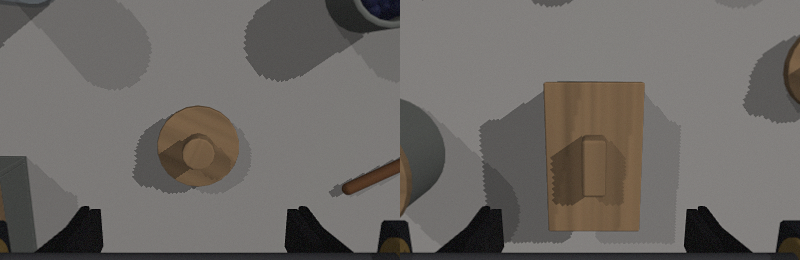

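Right: oblong lid seated flat. Left: lid_small circle x 157–239, y 106–187 (crop).

```bash
python3 -c "
from h import *
c,r=circ(wp('w7',[(237,186),(319,186),(278,146),(278,227)],.022));print(c,r,wp('w7',[(279,193)],.046))
go(*c,.037)"
```

```text
[ 0.67448638 -0.09474891] 0.03689097117540248 [[ 0.67395998 -0.09355955]]
at [ 0.6727 -0.0981  0.1984] yaw 140.9 shift units [0.01 0.1  4.04] turn units(z) None
```

jog_arm(motion=[0.01,0.1,0.9,0,0,0,-1,0,0,0.9,0,0,0,-1,0,0,0.9,0,0,0,-1,0,0,0.9,0,0,0,0,0,0,0.44,0,0,0,1,0,0,0,0,0,0,1,0,0,0,0,0,0,1,0,0,0,0,0,0,1,0,0,0,0,0,0,1,0,0,0,0,0,0,1,0,0,0,0,0,0,1,0,0,0,0,0,0,1])

```text
time: 26.7
position: [0.6761, -0.0941, 0.0387]
tool_rot: [0.334, 0.942, 0.0, 0.0]
ft_force: [-1.6, 0.1, 5.5]
grip_width: 0.0273
grip_force: 15.0
```

jog_arm(motion=[0,0,0,0,0,0,1])

```text
time: 26.82
position: [0.6761, -0.0941, 0.0387]
tool_rot: [0.334, 0.942, 0.0, 0.0]
ft_force: [-1.4, 1.0, 6.2]
grip_width: 0.0276
grip_force: 15.0
```

jog_arm(motion=[0,0,-0.5,0,0,0,1,0,0,-0.9,0,0,0,1,0,0,-0.9,0,0,0,1,0,0,-0.9,0,0,0,1,0,0,-0.86,0,0,0,1,0.08,0.86,0,0,0,0,1,0.08,0.86,0,0,0,0,1,0.08,0.86,0,0,0,0,1,0.08,0.86,0,0,0,0,1,0,0,0,0,0,0,1,0,0,0,0,0,0,1,0,0,0,0,0,0,1])

```text
time: 28.32
position: [0.7519, 0.0197, 0.2006]
tool_rot: [0.335, 0.942, -0.0, -0.0]
ft_force: [-0.4, -0.2, -0.1]
grip_width: 0.0275
grip_force: 15.0
```

```bash
python3 -c "
from h import *
im,_,_=snap('w8')
cv2.imwrite('pics/m8.png',cv2.resize(im[0:270,80:440],(800,600),interpolation=cv2.INTER_CUBIC))"
```

```text
28.32 [0.7519 0.0197 0.2006] yaw 140.87 w 0.0275
```

View pics/m8.png

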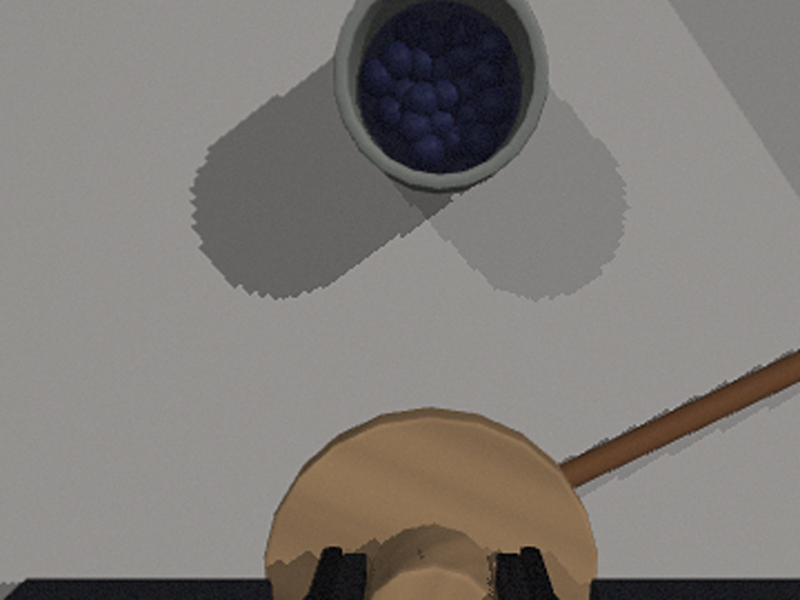

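Pot_small outer rim: (334,75),(548,75),(440,189); held lid's top edge y≈416, sides 265/598.

```bash
python3 -c "
from h import *
s=2.2222
c,r=circ(wp('w8',crop([(334,75),(548,75),(440,189),(353,135),(528,135)],(80,0),s),.06));print(c,r)
d=np.load('/tmp/w8.npz')
l,r=circ(wp('w8',crop([(265,562),(598,562),(431,416),(320,455),(545,455)],(80,0),s),d['p'][2]-.016));o=l-d['p'][:2];print('off',o,r)
go(*(c-o),.0867)"
```

```text
[0.65956651 0.09835808] 0.03415239596870813
off [-0.00190343  0.00131222] 0.036187956333486
at [0.752  0.0196 0.2006] yaw 140.86 shift units [2.98 0.07 2.85] turn units(z) None
```

jog_arm(motion=[0.9,0.02,0,0,0,0,1,0.9,0.02,0,0,0,0,1,0.9,0.02,0,0,0,0,1,0.28,0,0.3,0,0,0,1,0,0,0.7,0,0,0,1,0,0,0.7,0,0,0,1,0,0,0.5,0,0,0,1,0,0,0.3,0,0,0,1,0,0,0.15,0,0,0,1,0,0,0,0,0,0,1,0,0,0,0,0,0,1])

```text
time: 29.75
position: [0.6621, 0.0979, 0.0953]
tool_rot: [0.334, 0.942, 0.0, 0.001]
ft_force: [0.9, -0.1, -1.2]
grip_width: 0.027
grip_force: 15.0
```

```bash
python3 -c "
from h import *
go(.6613,.0973,.0867)"
```

```text
at [0.6621 0.0979 0.0953] yaw 140.94 shift units [ 0.01 -0.02  0.21] turn units(z) None
```

jog_arm(motion=[0,0,0.08,0,0,0,1,0,0,0.07,0,0,0,1,0,0,0.05,0,0,0,1,0,0,0.03,0,0,0,1,0,0,0,0,0,0,1])

```text
time: 30.38
position: [0.6614, 0.0979, 0.0867]
tool_rot: [0.334, 0.942, -0.0, 0.0]
ft_force: [-1.8, 0.4, 8.0]
grip_width: 0.0274
grip_force: 15.0
```

Seated (8 N at the expected height). Release, and go for the square lid.

jog_arm(motion=[0,0,0,0,0,0,-1,0,0,0,0,0,0,-1,0,0,0,0,0,0,-1,0,0,-0.3,0,0,0,-1,0,0,-0.9,0,0,0,-1,0,0,-0.9,0,0,0,-1,0,0,-0.75,0,0,0,-1,0,0,0,0,0,0,-1,0,0,0,0,0,0,-1])

```text
time: 31.5
position: [0.6607, 0.0979, 0.1986]
tool_rot: [0.334, 0.942, -0.0, -0.001]
ft_force: [-0.0, 0.4, -0.2]
grip_width: 0.0866
grip_force: 0.0
```

```bash
python3 -c "
from h import *
snap('w9');go(.358,-.291,.2,28.5)"
```

```text
31.5 [0.6607 0.0979 0.1986] yaw 140.94 w 0.0866
at [0.6604 0.0978 0.1979] yaw 140.94 shift units [ -0.26 -12.31  -0.03] turn units(z) 28.11
```

jog_arm(motion=[-0.02,-0.95,0,0,0,0,-1,-0.02,-0.95,0,0,0,0,-1,-0.02,-0.95,0,0,0,0,-1,-0.02,-0.95,0,0,0,0,-1,-0.02,-0.95,0,0,0,0,-1,-0.02,-0.95,0,0,0,0,-1,-0.02,-0.95,0,0,0,0,-1,-0.02,-0.95,0,0,0,0,-1,-0.02,-0.95,0,0,0,0,-1,-0.02,-0.95,0,0,0,0,-1,-0.02,-0.95,0,0,0,0,-1,-0.02,-0.95,0,0,0,0,-1])

```text
time: 33.05
position: [0.3801, -0.2625, 0.198]
tool_rot: [0.334, 0.942, 0.001, -0.001]
ft_force: [0.1, -0.7, -0.0]
grip_width: 0.0873
grip_force: 0.0
```

jog_arm(motion=[-0.02,-0.91,0,0,0,0,-1,0,0,0,0,0,1,-1,0,0,0,0,0,1,-1,0,0,0,0,0,1,-1,0,0,0,0,0,1,-1,0,0,0,0,0,1,-1,0,0,0,0,0,1,-1,0,0,0,0,0,1,-1,0,0,0,0,0,1,-1,0,0,0,0,0,1,-1,0,0,0,0,0,1,-1,0,0,0,0,0,1,-1])

```text
time: 34.55
position: [0.3586, -0.2903, 0.1979]
tool_rot: [0.664, 0.748, 0.0, -0.002]
ft_force: [-0.6, -0.4, -0.6]
grip_width: 0.0869
grip_force: 0.0
```

jog_arm(motion=[0,0,0,0,0,1,-1,0,0,0,0,0,1,-1,0,0,0,0,0,1,-1,0,0,0,0,0,1,-1,0,0,0,0,0,1,-1,0,0,0,0,0,1,-1,0,0,0,0,0,1,-1,0,0,0,0,0,1,-1,0,0,0,0,0,1,-1,0,0,0,0,0,1,-1,0,0,0,0,0,1,-1,0,0,0,0,0,1,-1])

```text
time: 36.05
position: [0.3586, -0.2903, 0.1979]
tool_rot: [0.911, 0.413, -0.0, -0.002]
ft_force: [-0.3, 0.1, 0.2]
grip_width: 0.0868
grip_force: 0.0
```

jog_arm(motion=[0,0,0,0,0,1,-1,0,0,0,0,0,1,-1,0,0,0,0,0,1,-1,0,0,0,0,0,1,-1,0,0,0,0,0,1,-1,0,0,0,0,0,0,-1,0,0,0,0,0,0,-1])

```text
time: 36.92
position: [0.3589, -0.2907, 0.1985]
tool_rot: [0.968, 0.25, -0.0, -0.001]
ft_force: [-0.1, 0.0, -0.0]
grip_width: 0.0872
grip_force: 0.0
```

```bash
python3 -c "
from h import *
im,_,_=snap('w10')
a=cv2.imread('pics/w9.png')
cv2.imwrite('pics/m10.png',np.hstack([im[40:300,80:480],a[40:300,80:480]]))"
```

```text
36.92 [ 0.3589 -0.2907  0.1985] yaw 28.99 w 0.0872
```

View pics/m10.png

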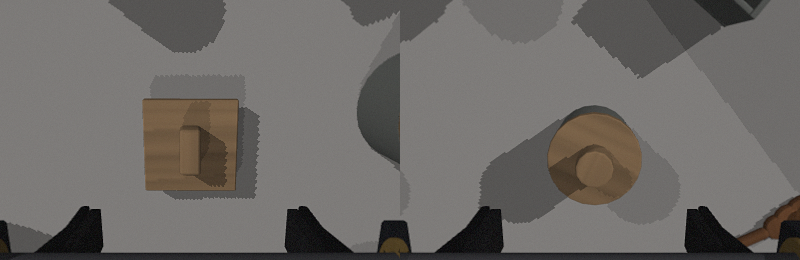

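Small lid seated well (right). Square lid plate corners in crop: (143,99),(239,99),(235,190),(146,189); bar top centre (190,151).

```bash
python3 -c "
from h import *
P=wp('w10',[(223,139),(319,139),(315,230),(226,229)],.022);quad(P);print(wp('w10',[(270,191)],.046))
go(*P.mean(0),.037,28.5)"
```

```text
[ 0.3585 -0.2877] [0.083 0.083 0.082 0.082] [ -61.  -151.6  118.4   28.8]
[[ 0.35925354 -0.28677277]]
at [ 0.359  -0.2908  0.1987] yaw 28.98 shift units [ 0.03 -0.07  4.04] turn units(z) 0.12
```

jog_arm(motion=[0.03,-0.07,0.9,0,0,0.1,-1,0,0,0.9,0,0,0,-1,0,0,0.9,0,0,0,-1,0,0,0.9,0,0,0,0,0,0,0.44,0,0,0,1,0,0,0,0,0,0,1,0,0,0,0,0,0,1,0,0,0,0,0,0,1,0,0,0,0,0,0,1,0,0,0,0,0,0,1,0,0,0,0,0,0,1,0,0,0,0,0,0,1])

```text
time: 38.48
position: [0.3589, -0.2881, 0.0378]
tool_rot: [0.969, 0.246, 0.0, 0.0]
ft_force: [-0.2, -0.2, 4.8]
grip_width: 0.0179
grip_force: 15.0
```

jog_arm(motion=[0,0,0,0,0,0,1,0,0,0,0,0,0,1])

```text
time: 38.72
position: [0.3589, -0.288, 0.0378]
tool_rot: [0.969, 0.247, 0.0, 0.0]
ft_force: [-0.5, 0.6, 6.3]
grip_width: 0.0178
grip_force: 15.0
```

```bash
python3 -c "
from h import *
go(.487,.252,.2,13.3)"
```

```text
at [ 0.3589 -0.288   0.0378] yaw 28.54 shift units [  9.26 -10.33  -4.06] turn units(z) 3.81
```

jog_arm(motion=[0,0,-0.5,0,0,0,1,0,0,-0.9,0,0,0,1,0,0,-0.9,0,0,0,1,0,0,-0.9,0,0,0,1,0,0,-0.86,0,0,0,1,0.4,-0.4,0,0,0,0,1,0.66,-0.74,0,0,0,0,1,0.66,-0.74,0,0,0,0,1,0.66,-0.74,0,0,0,0,1,0.66,-0.74,0,0,0,0,1,0.66,-0.74,0,0,0,0,1,0.66,-0.74,0,0,0,0,1])

```text
time: 40.22
position: [0.4195, -0.0333, 0.1996]
tool_rot: [0.969, 0.246, -0.0, -0.0]
ft_force: [0.0, -0.3, -0.8]
grip_width: 0.018
grip_force: 15.0
```

jog_arm(motion=[0.66,-0.74,0,0,0,0,1,0.66,-0.74,0,0,0,0,1,0.66,-0.74,0,0,0,0,1,0.66,-0.74,0,0,0,0,1,0.66,-0.74,0,0,0,0,1,0.66,-0.74,0,0,0,0,1,0.66,-0.74,0,0,0,0,1,0.28,-0.3,0,0,0,0.5,1,0,0,0,0,0,0.9,1,0,0,0,0,0,0.9,1,0,0,0,0,0,0.9,1,0,0,0,0,0,0.6,1])

```text
time: 41.72
position: [0.4865, 0.2514, 0.1992]
tool_rot: [0.993, 0.115, -0.001, 0.0]
ft_force: [-0.2, -0.3, -0.9]
grip_width: 0.0179
grip_force: 15.0
```

jog_arm(motion=[0,0,0,0,0,0,1,0,0,0,0,0,0,1])

```text
time: 41.98
position: [0.4868, 0.2515, 0.1996]
tool_rot: [0.993, 0.116, -0.0, 0.0]
ft_force: [-0.9, -0.3, -0.2]
grip_width: 0.0183
grip_force: 15.0
```

```bash
python3 -c "
from h import *
im,_,_=snap('w11')
cv2.imwrite('pics/m11.png',cv2.resize(im[0:270,100:460],(800,600),interpolation=cv2.INTER_CUBIC))"
```

```text
41.98 [0.4868 0.2515 0.1996] yaw 13.37 w 0.0183
```

View pics/m11.png

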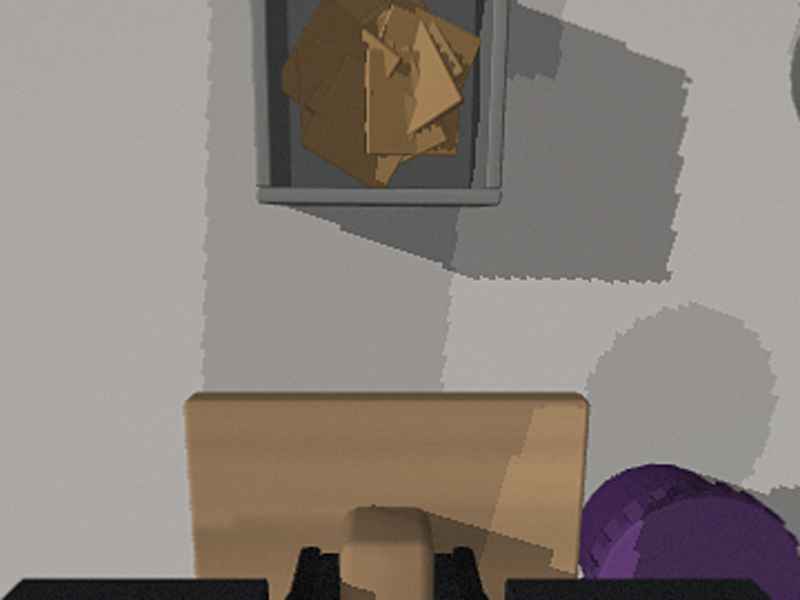

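Pot near rim edge: (258,203)–(501,203); held lid's far top edge: (187,402)–(588,402). Both parallel.

```bash
python3 -c "
from h import *
s=2.2222;d=np.load('/tmp/w11.npz');z=d['p'][2]
A=wp('w11',crop([(258,203),(501,203)],(100,0),s),.065);B=wp('w11',crop([(187,402),(588,402)],(100,0),s),z-.016)
def f(E,h):
    e=E[1]-E[0];L=np.linalg.norm(e);n=np.array([-e[1],e[0]])/L;print(L,np.degrees(np.arctan2(n[1],n[0])));return E.mean(0)+h*n
c=f(A,.04);l=f(B,-.042);o=l-d['p'][:2];print(c,'off',o);go(*(c-o),.0908,13.3)"
```

```text
0.07952287282063218 13.395436419369416
0.081845513471082 13.40007602318792
[0.60434307 0.28169987] off [-0.0012824  -0.00065117]
at [0.4869 0.2515 0.1997] yaw 13.37 shift units [ 3.07 -0.06  2.72] turn units(z) 0.02
```

jog_arm(motion=[0.9,-0.02,0,0,0,0,1,0.9,-0.02,0,0,0,0,1,0.9,-0.02,0,0,0,0,1,0.35,0,0.3,0,0,0,1,0,0,0.7,0,0,0,1,0,0,0.7,0,0,0,1,0,0,0.4,0,0,0,1,0,0,0.3,0,0,0,1,0,0,0.15,0,0,0,1,0,0,0,0,0,0,1,0,0,0,0,0,0,1])

```text
time: 43.4
position: [0.6058, 0.2822, 0.0988]
tool_rot: [0.993, 0.116, 0.001, -0.0]
ft_force: [0.5, -0.3, -0.3]
grip_width: 0.0183
grip_force: 15.0
```

```bash
python3 -c "
from h import *
go(.6052,.2817,.0908,13.4)"
```

```text
at [0.6058 0.2822 0.0988] yaw 13.34 shift units [-0.02  0.01  0.2 ] turn units(z) -0.01
```

jog_arm(motion=[0,0,0.07,0,0,0,1,0,0,0.06,0,0,0,1,0,0,0.04,0,0,0,1,0,0,0.03,0,0,0,1,0,0,0,0,0,0,1])

```text
time: 44.02
position: [0.6052, 0.2821, 0.0909]
tool_rot: [0.993, 0.116, 0.0, 0.0]
ft_force: [-1.7, 0.1, 6.0]
grip_width: 0.0179
grip_force: 15.0
```

jog_arm(motion=[0,0,0,0,0,0,-1,0,0,0,0,0,0,-1,0,0,0,0,0,0,-1,0,0,-0.3,0,0,0,-1,0,0,-0.9,0,0,0,-1,0,0,-0.9,0,0,0,-1,0,0,-0.75,0,0,0,-1,0,0,0,0,0,0,-1,0,0,0,0,0,0,-1])

```text
time: 45.15
position: [0.6045, 0.2819, 0.2034]
tool_rot: [0.993, 0.116, -0.001, 0.0]
ft_force: [0.5, -0.7, -0.6]
grip_width: 0.0866
grip_force: 0.0
```

```bash
python3 -c "
from h import *
from rig import robot
im,_,_=snap('w12')
t=robot.camera('side')
m=np.zeros((550,800,3),np.uint8);m[:260,:400]=im[40:300,80:480];m[260:550,:]=cv2.resize(t[110:400,170:430],(520,580))[:290*1].shape and 0
m[:260,400:]=0
m[260:550,100:620]=cv2.resize(t[115:375,170:430],(520,520))[:290] if 0 else cv2.resize(t[120:370,160:460],(520,290))
cv2.imwrite('pics/m12.png',m)"
```

```text
45.15 [0.6045 0.2819 0.2034] yaw 13.34 w 0.0866
```

View pics/m12.png

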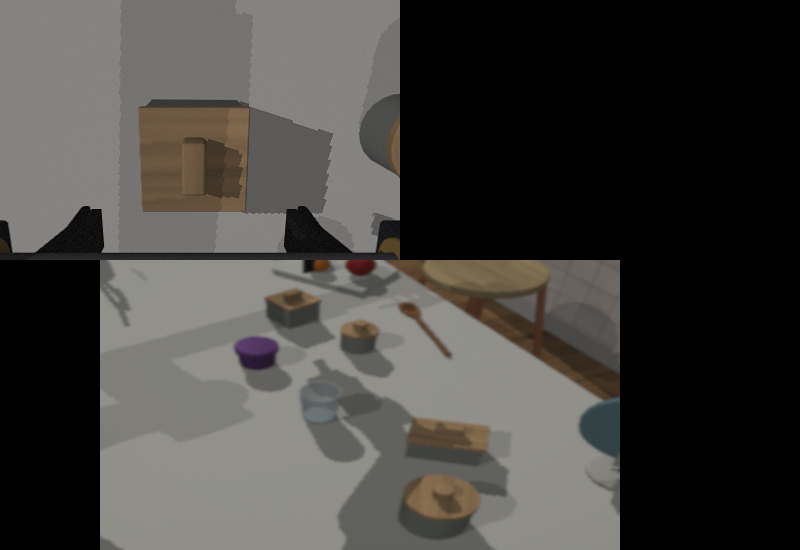

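The square lid (139–248, 107–212) sits flush. The side view shows all four lids flat on their pots, with the cup and snack pot undisturbed.

```bash
python3 -c "
from rig import robot
print(robot.hand_in())"
```

```text
the job is handed in; nothing more can be done
None
```

All four lids are on their own pots, sitting flat in the final camera check, with the cup and snack pot undisturbed; I handed the job in at about 45 s, and no verdict came back.

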